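# Serve a filled roll with the tongs

## Task

Take the spring tongs that lie on the table by their two black grips, squeeze them so that the jaws close squarely round the middle of the filled roll lying next to them on the open table, and lift the roll well clear of the table (10 cm or more). Never touch the roll with the gripper itself, keep the roll upright, and leave the jam jar, the honey jar and the salt shaker where they stand. Finish while still holding: tongs in the gripper, roll level and still between the jaws.

Things in the scene. Friction and masses are not known exactly. Their poses are not given: they have to be found in the camera images.
- tongs: steel spring tongs lying flat, 220 mm long, about 120 mm wide over the open jaws, arms and jaws 28 mm high, 0.1 kg. Origin: on the underside, half-way between the two jaws. x points from the pivot end along the tongs through the jaws, y to the left arm, z up. The pivot lies at x = -165 mm, the hanging ring ends at x = -188 mm; the jaw tips end at x = +27 mm. The arms move symmetrically about this frame
- tongs_grip (a point): the place to grip the tongs: the middle between the two black silicone grips, 85 mm behind the jaw centre along the tongs' own -x, 17 mm above the underside. The grips are 48 mm long (along x), 34 mm high and 60 mm wide over both when the tongs are open, 49 mm when the jaws hold the roll; squeeze them together along the tongs' y. It also lies near the tongs' centre of mass. Axes as the tongs'
- tongs_jaws (a point): the point half-way between the two cupped jaws, 14 mm above the tongs' underside; the roll's centre belongs here. Each jaw is 54 mm long, 28 mm high and shallow V-shaped; open, there are about 111 mm between the jaws at the middle and about 97 mm between their ends. Axes as the tongs'
- tongs_left (a joint): angle of the arms tongs_left and tongs_right (both move alike): 0 = open as lying there, about 0.07 rad with the roll in the jaws, 0.18 at most. They spring open: squeezing takes 5 N at first, 9 N at the roll's width; half of any further squeeze reaches the roll. Squeezed to 55 mm over the grips, the tongs can be carried and the jaws still pass over the roll with 6 mm each side
- roll_center (a point): centre of the filled roll (round sandwich with green leaf filling), 82 mm across, 36 mm high, 0.08 kg, flat on the table; this point is 18 mm above its underside, z up when it is upright
- jam_jar: bystander: jam jar with pink filling and silver lid, 62 mm across, 99 mm high; origin at its underside. To its right and behind it stand fixed, much bigger lidded storage jars, up to 240 mm high; other fixed things round the open patch: glass cake domes towards the robot (135 mm), a raised counter behind (170 mm, edge at x = 0.78 m), a cake stand on the left (85 mm plus pastries)
- salt_shaker: bystander: salt shaker, 44 mm across, 90 mm high; origin at its underside
- honey_jar: bystander: honey jar with red lid, 62 mm across, 86 mm high; origin at its underside

How it is judged (in metres and radians):
On the way:
1. both jaws of the tongs press on the roll while it still lies on the table (contact force between each of tongs_left, tongs_right and roll above 0.3 N and height (world z) of roll_center below 0.04 m), for 0.1 s.
At the end, for the whole second after the job is handed in: Roll centre over 100 mm above the table and within 22 mm of the point between the jaws; each jaw presses it (0.3 N or more), fingers press both tong arms (1 N or more); roll within 0.6 rad of upright and slower than 30 mm/s; still held when the program ends (height (world z) of roll_center above 0.1 m and contact force between each of tongs_left, tongs_right and roll above 0.3 N and contact force between the fingers and tongs_left above 1 N and contact force between the fingers and tongs_right above 1 N and distance between roll_center and tongs_jaws below 0.022 m and angle between roll_center's own z axis and vertical below 0.6 rad and linear speed of roll below 0.03 m/s); the arm keeps its last pose, push and grip.
It fails at once if the gripper or arm touches the roll (contact force between any of the fingers, the arm and roll above 0.5 N).
It fails at once if a bystander is moved more than 30 mm (distance of any of jam_jar, salt_shaker, honey_jar from where it was at the start of the episode above 0.03 m).
It also fails if it takes over 45 s, if anything falls off the work surface, if the arm or the gripper's body presses on something with over 40 N, if the wrist force passes 120 N, or if a joint passes its speed limit or range.

## Robot

A 6-joint arm with a two-finger parallel gripper is mounted at the origin on a cart in front of the work surface, level with it; the furniture and walls round the work are solid. World frame = base frame: x ahead of the robot, y to its left, z up, the work surface at z = 0. Lengths are in m, angles in degrees, forces in N, time in s.
With the tool pointing down it reaches from about 0.3 to 0.75 m from the base axis. Payload 8.5 kg.
Tool frame: the origin (TCP) lies at the very end of the fingers, on their centre line; the grasp point (between the pads) lies 19 mm behind it (grip_depth is the distance from the TCP to the grasp point, in m); z points along the fingers, y is the direction in which the jaws open and shut (so a half turn about z gives the same grasp; the last joint's range is limited). The gripper opens to 85 mm and grips with 20 to 120 N. Pads are 22 mm wide; open, the fingers measure 114 mm over their backs; the gripper's body (76 mm by 85 mm) begins 54 mm behind the grasp point. The pads swing forward as they close: fully open they stand 13 mm farther back than shut.
Start: joints at [60.544, 21.807, 74.336, -0, 83.858, -12.336], TCP at [0.162, 0.526, 0.231] pointing down, gripper open.
Joint ranges: [-178.18, 178.18], [-50.72, 133.34], [12.68, 142.11], [-81.47, 261.47], [9.98, 163.14], [-165.26, 165.26]. Speed limits (degrees/s): [136.94, 136.94, 180, 180, 180, 180].

## Interface

Orientations are given as a 3x3 rotation matrix whose columns are the frame's x, y, z axes.
In Python, from rig import observe, get_image, close_job, silhouettes, grip_depth gives the robot as it stands. The module is installed in compiled form; this text tells all that it offers.
- The arm moves only by the shell command python3 -m crank 'ROWS' [FORCE]. ROWS is a JSON object of lists of equal length, an entry for each row: "slide": the shift along the tool's x, y, z in m, a list of three; "roll": the turn about the tool's z in rad; "grip": the finger opening in m, from 0 to 0.0854. A call has exactly 8 rows; each row is the pose to reach, as a shift and turn from the pose commanded when the call began, along the tool's axes at that moment; what a row does not reach only later rows make up. A row lasts 1/10 s, in which the tool goes at most 50 mm and 8.59 degrees, less where a joint would pass 70% of its speed; a pose out of reach is approached as far as the arm can. A call with a gripper value outside its range is refused whole. The fingers move at their own pace and stop on an object; FORCE is the grip in N (left out, the last holds). Time passes only in rows, so rows that repeat a pose let the fingers close, or fill a call up. It gives the time, the measured TCP pose, the force and the opening at its end, in the units of the state.
- observe(): the state, without advancing time (a new reading comes with each control period).
- get_image(name): name is "scene" or "top" or "wrist"; returns a dict with "frame" (400x640x3 uint8, red, green, blue), "fx", "fy", "cx", "cy" (pixels), "xyz" and "rotation" of the camera in the world. Camera axes: x right, y down, z forward; pixel columns grow to the right and rows downward; lengths in m; the calibration is good to about 2 mm. A picture is of the moment at which its call begins. There is no depth.
- close_job(): hands the job in, once; it reports no verdict.
Trained networks look in a picture, given as the dict that the camera call returned (one of the last four; its "shot" number tells which), for a name from the list of things; names that differ only in an ending like _2 or _b are one class to them, and where a whole thing is asked for, a point or a joint stands for the part that bears it (a point fixed in the world has none). Each returns a list of dicts, best first, with "confidence" (0 to 1); they miss things now and then, are a little off and sometimes report something else, mostly with a low value. They report only what shows in the picture. A call takes as long as a camera call.
- silhouettes(target, picture): "pixels" (400x640 bool, what is visible of it) and "box" ([centre column, centre row, width, height] in pixels, round what is visible of it).
The state is a dict: "time_s": time; "q": joint angles; "qvel": joint speeds; "joint_efforts": joint torques, N m; "position": TCP position; "tool_rot": TCP orientation; "ft_force": force on the tool from outside, world axes, zero at the start; "wrist_torque": the same for the moment, N m; "grip_width": finger opening in m.
Only numpy, scipy, OpenCV 4.12 (cv2) and the standard library are available. Lean on these libraries where they do the work, as an engineer would, in place of code of your own. Each camera call takes 0.05 s, during which the arm holds its last target.

## Working session

There is one attempt and no reset: what is moved stays moved. The work goes in short steps, Python scripts to look and compute and a shell command to move; the robot and the scene stay as the last step left them, time stands still between calls to the robot, and variables do not carry over. Pictures are saved under pics/ and viewed, and the job is handed in when it is done.

```bash
mkdir -p pics
python3 - <<'E'
from rig import *
import cv2
print({k:(v if not hasattr(v,'tolist') else v.tolist()) for k,v in observe().items()}, grip_depth)
for n in ["scene","top","wrist"]:
    p=get_image(n); cv2.imwrite(f"pics/{n}0.png",p["frame"][...,::-1])
    print(n,p["fx"],p["fy"],p["cx"],p["cy"],p["xyz"],p["rotation"])
    for t in ["tongs","roll_center","jam_jar","salt_shaker","honey_jar","tongs_grip","tongs_left"]:
        print(t,[(round(s["confidence"],2),[round(float(x)) for x in s["box"]]) for s in silhouettes(t,p)][:3])
E
```

```text
{'time_s': 0.0, 'q': [60.54261600304383, 21.84189947286272, 74.38604997760343, -0.0009536142614110118, 83.85715568227049, -12.335576303605071], 'qvel': [-0.09003873729473054, 0.016133385483842404, -0.0008684429152923859, 0.010293535267304347, 0.024773173825503175, 0.015144852198472766], 'joint_efforts': [-0.001754686381900683, -44.846506118774414, -23.12798023223877, -0.00029363973226281814, 0.004726474871858954, 1.75727984697005e-05], 'position': [0.1617774409581933, 0.5253587747679389, 0.23069562228492355], 'tool_rot': [[-0.9556814492266978, 0.29440185947998954, -0.0007160577369933401], [0.2944025762513422, 0.9556806104837335, -0.0013014768576294863], [0.00030116528827508246, -0.001454606531949894, -0.9999988967090445]], 'ft_force': [-0.3931887792279116, -0.11057519798121548, -0.3876941295516936], 'wrist_torque': [-0.03050194535560119, -0.028156444370695366, 0.00946546742740013], 'grip_width': 0.08546236410491408} 0.0187
scene 412.57702832571823 412.57702832571823 321.37105754625986 199.38575555926278 [ 0.09963599 -0.17084203  0.67611716] [[ 0.44308551 -0.66470168  0.60153712]
 [-0
[... 592 characters left out ...]
]
 [-0.01828348 -0.10056985 -0.99476199]]
tongs [(0.74, [283, 194, 62, 105])]
roll_center [(0.86, [346, 225, 38, 39])]
jam_jar [(0.83, [433, 237, 35, 33])]
salt_shaker [(0.68, [294, 275, 24, 23]), (0.46, [434, 236, 34, 32])]
honey_jar [(0.88, [204, 143, 35, 38])]
tongs_grip [(0.58, [283, 200, 62, 97])]
tongs_left [(0.8, [309, 201, 10, 54])]
wrist 294.6250080226877 294.6250080226877 324.3158798139789 206.3892829692882 [0.08999439 0.54755868 0.37293007] [[ 2.94541390e-01  9.11353715e-01  2.87540911e-01]
 [ 9.55638636e-01 -2.80763393e-01 -8.90320985e-02]
 [-4.08771977e-04  3.01008842e-01 -9.53621261e-01]]
tongs []
roll_center []
jam_jar []
salt_shaker []
honey_jar []
tongs_grip []
tongs_left []
```

Run:
```python
import cv2
for n,(c0,r0,c1,r1) in {"scene0":(200,80,480,290),"top0":(180,100,480,310)}.items():
    im=cv2.imread(f"pics/{n}.png")[r0:r1,c0:c1]
    f=800/(c1-c0); f=min(f,600/(r1-r0))
    cv2.imwrite(f"pics/{n}_z.png",cv2.resize(im,None,fx=f,fy=f,interpolation=cv2.INTER_CUBIC)); print(n,f)
```

```text
scene0 2.857142857142857
top0 2.6666666666666665
```

View pics/top0.png

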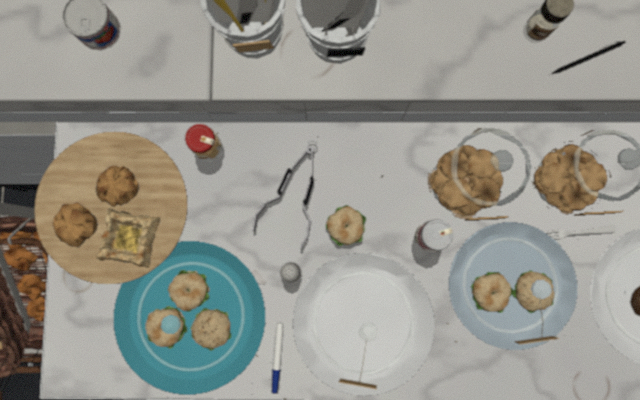

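View pics/top0_z.png

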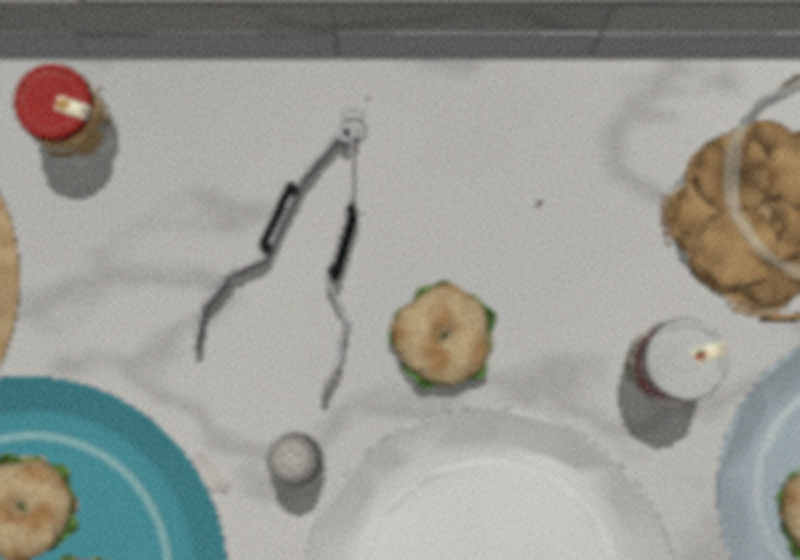

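View pics/scene0_z.png

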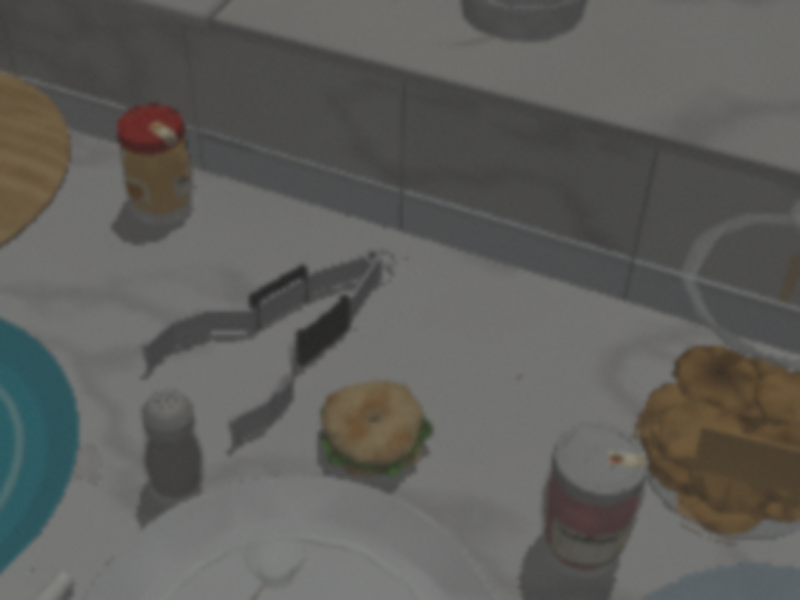

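View pics/scene0.png

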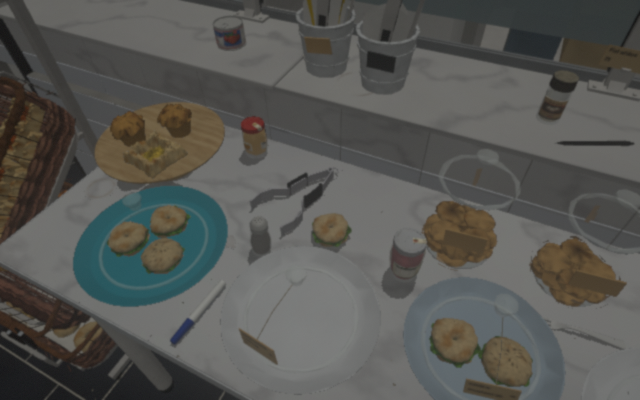

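Top view: the tongs' pivot is at about (311,149), the jaws open toward the robot at about (257,228) and (305,245), and the grips are near (285,181) and (309,191). The roll is at (346,226), with the salt shaker at (291,272) and the jam jar at (434,236). Next I'll triangulate.

```bash
cat > h.py <<'E'
from rig import *
import numpy as np, cv2
def ray(p,u):
    d=np.array([(u[0]-p["cx"])/p["fx"],(u[1]-p["cy"])/p["fy"],1.]); R=np.array(p["rotation"]); d=R@d
    return np.array(p["xyz"]),d/np.linalg.norm(d)
def onz(p,u,z):
    o,d=ray(p,u); return o+d*(z-o[2])/d[2]
def tri(l):
    A=0;b=0
    for p,u in l:
        o,d=ray(p,u); M=np.eye(3)-np.outer(d,d); A=A+M; b=b+M@o
    x=np.linalg.solve(A,b)
    return x,[float(np.linalg.norm((np.eye(3)-np.outer(d,d))@(x-o))) for o,d in [ray(p,u) for p,u in l]]
def proj(p,X):
    c=(np.asarray(X)-p["xyz"])@np.array(p["rotation"]); return np.array([p["fx"]*c[...,0]/c[...,2]+p["cx"],p["fy"]*c[...,1]/c[...,2]+p["cy"]]).T
E
python3 - <<'E'
from h import *
t=get_image("top"); s=get_image("scene")
np.set_printoptions(precision=4,suppress=True)
T=lambda x,y:(x/2.6667+180-.3,y/2.6667+100-.3); S=lambda x,y:(x/2.857+200-.3,y/2.857+80-.3)
for n,a,b in [("Lgrip",T(281,217),S(279,288)),("Rgrip",T(344,242),S(324,331)),("pivot",T(350,135),S(375,262)),("Ltip",T(199,358),S(146,372)),("Rtip",T(325,405),S(232,448)),("roll",T(443,333),S(373,418)),("rolltop hole",T(443,333),S(376,418))]:
    x,e=tri([(t,a),(s,b)]); print(n,x,e, onz(t,a,.017))
for n,z in [("roll_center",.03),("salt_shaker",.045),("jam_jar",.05),("honey_jar",.043),("tongs",.014)]:
    A=silhouettes(n,t)[0];B=silhouettes(n,s)[0]
    x,e=tri([(t,A["box"][:2]),(s,B["box"][:2])]); print(n,x,e,onz(t,A["box"][:2],z),A["confidence"],B["confidence"])
E
```

```text
Lgrip [0.6609 0.1806 0.0266] [0.0010350105383219984, 0.0010350105383219682] [0.663  0.1805 0.017 ]
Rgrip [0.644  0.1332 0.015 ] [0.0005666833664052083, 0.0005666833664052361] [0.644  0.1327 0.017 ]
pivot [0.7254 0.1287 0.02  ] [0.0002473928253819075, 0.00024739282538204524] [0.7262 0.1286 0.017 ]
Ltip [0.5568 0.2426 0.0036] [0.00032529880289583403, 0.00032529880289587534] [0.556 0.241 0.017]
Rtip [0.5216 0.1464 0.0038] [0.00035413055568718146, 0.00035413055568725096] [0.5213 0.1461 0.017 ]
roll [0.5747 0.0586 0.0254] [0.00029636824418603503, 0.00029636824418603877] [0.5754 0.058  0.017 ]
rolltop hole [0.5752 0.0577 0.0251] [0.0007601748620045111, 0.0007601748620045869] [0.5754 0.058  0.017 ]
roll_center [0.5753 0.0564 0.0069] [0.004245567417013186, 0.004245567417013079] [0.5717 0.061  0.03  ] 0.71 0.88Traceback (most recent call last):
  File "<stdin>", line 8, in <module>
IndexError: list index out of range
```

```bash
python3 -m crank '{"slide":[[-0.045,-0.016,0],[-0.09,-0.033,0],[-0.135,-0.049,0],[-0.18,-0.065,0],[-0.225,-0.082,0],[-0.27,-0.098,0],[-0.31,-0.112,0],[-0.34,-0.123,0]],"roll":[0,0,0,0,0,0,0.02,0.04],"grip":[0.085,0.085,0.085,0.085,0.085,0.085,0.085,0.085]}' 20
python3 -m crank '{"slide":[[-0.045,-0.017,0],[-0.09,-0.034,0],[-0.135,-0.05,0],[-0.18,-0.066,0],[-0.21,-0.077,0],[-0.225,-0.083,0],[-0.23,-0.085,0],[-0.23,-0.085,0]],"roll":[0,0,0,0,0,0,0,0],"grip":[0.085,0.085,0.085,0.085,0.085,0.085,0.085,0.085]}' 20
python3 - <<'E'
from h import *
o=observe(); print(o["position"],o["tool_rot"],o["q"],o["time_s"])
w=get_image("wrist"); cv2.imwrite("pics/w1.png",w["frame"][...,::-1]); np.save("w1.npy",{k:v for k,v in w.items()},allow_pickle=True)
for n in ["tongs","roll_center","salt_shaker","jam_jar","honey_jar","tongs_left"]:
    print(n,[(round(s["confidence"],2),np.round(s["box"],1)) for s in silhouettes(n,w)][:2])
E
```

```text
time_s: 2.3
position: [0.4525, 0.3062, 0.2313]
tool_rot: [[-0.942, 0.335, 0.0], [0.335, 0.942, -0.0], [-0.0, 0.0, -1.0]]
ft_force: [-0.2, 0.3, 0.1]
grip_width: 0.0851
time_s: 3.1
position: [0.6393, 0.1512, 0.231]
tool_rot: [[-0.943, 0.333, -0.0], [0.333, 0.943, 0.0], [0.0, -0.0, -1.0]]
ft_force: [0.6, 0.3, -0.5]
grip_width: 0.0847
[0.6393333  0.15120364 0.23101571] [[-9.42975463e-01  3.32861895e-01 -4.84117356e-04]
 [ 3.32861910e-01  9.42975581e-01  4.99729136e-05]
 [ 4.73144924e-04 -1.14020997e-04 -9.99999882e-01]] [ 3.00149985e+00  3.30148659e+01  5.51896826e+01  4.31390620e-03
  9.18230014e+01 -6.75557891e+01] 3.1
tongs [(0.85, array([333.8, 171.7, 101. , 170.9]))]
roll_center [(0.61, array([232.6, 153.3,  68.2,  66.7]))]
salt_shaker [(0.98, array([284.7,  32.2,  45.8,  59.8]))]
jam_jar [(0.87, array([ 75.6, 194.9, 115.6,  71.5]))]
honey_jar [(0.8, array([505.4, 211.9,  92.6,  65.9]))]
tongs_left [(0.78, array([309.2, 169. ,  45.1, 154.8]))]
```

View pics/w1.png

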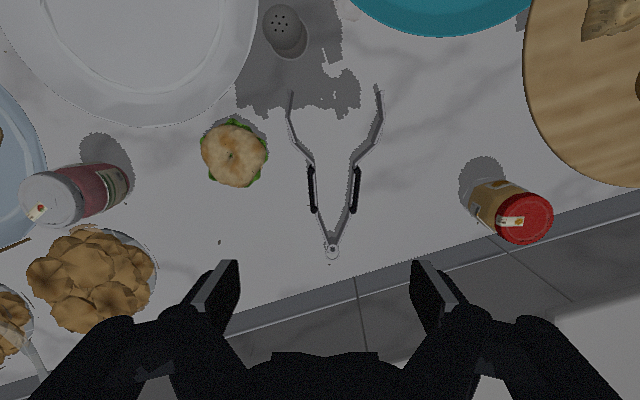

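The wrist view shows the tongs nearly axis-aligned, with tips at (292,89) and (379,87), grips at (312,189) and (356,189) and the pivot at (332,245). The roll is at (233,154).

Run:
```python
from h import *
from scipy.optimize import least_squares
np.set_printoptions(precision=4,suppress=True)
w=get_image("wrist");t=get_image("top");s=get_image("scene")
im=cv2.resize(w["frame"][60:270,190:420],None,fx=2.85,fy=2.85,interpolation=cv2.INTER_CUBIC); cv2.imwrite("pics/w1z.png",im[...,::-1])
T=lambda x,y:(x/2.6667+180-.3,y/2.6667+100-.3); S=lambda x,y:(x/2.857+200-.3,y/2.857+80-.3)
P={"Lgrip":[(312,189),T(344,242),S(324,331)],"Rgrip":[(356,189),T(281,217),S(279,288)],"pivot":[(332,247),T(350,135),S(375,262)],"Ltip":[(292,89),T(325,405),S(232,448)],"Rtip":[(379,87),T(199,358),S(146,372)],"roll":[(231,156),T(443,333),S(375,418)]}
for n,(a,b,c) in P.items():
    print(n,tri([(w,a),(t,b),(s,c)]), "w@.017",onz(w,a,.017),"t",onz(t,b,.017))
for n,z in [("roll_center",.02)]:
  for p in (w,t,s):
    m=silhouettes(n,p); 
    for k in m[:1]:
        print(n,k["confidence"],onz(p,k["box"][:2],z))
```

```text
Lgrip (array([0.6456, 0.133 , 0.0146]), [0.0025887550645174884, 0.0012507095285592138, 0.00165479119271181]) w@.017 [0.6475 0.1324 0.017 ] t [0.644  0.1327 0.017 ]
Rgrip (array([0.6626, 0.1822, 0.0244]), [0.0020508254728178452, 0.0023578161674263, 0.0005721664661746437]) w@.017 [0.6657 0.1841 0.017 ] t [0.663  0.1805 0.017 ]
pivot (array([0.7275, 0.1296, 0.0187]), [0.00240699055344406, 0.0019055355342584832, 0.000686550645975857]) w@.017 [0.7307 0.1302 0.017 ] t [0.7262 0.1286 0.017 ]
Ltip (array([ 0.5255,  0.1486, -0.0032]), [0.0036761201783728687, 0.0042508515102023005, 0.0009370297117909574]) w@.017 [0.5312 0.151  0.017 ] t [0.5213 0.1461 0.017 ]
Rtip (array([ 0.5593,  0.2452, -0.0003]), [0.002939013526926007, 0.0029736162816176013, 0.0005521366491543059]) w@.017 [0.5617 0.244  0.017 ] t [0.556 0.241 0.017]
roll (array([0.5757, 0.0578, 0.0249]), [0.0011018993646650292, 0.000977467635295328, 0.00018759688869133376]) w@.017 [0.5768 0.0545 0.017 ] t [0.5754 0.058  0.017 ]
roll_center 0.75 [0.5759 0.05   0.02  ]
roll_center 0.93 [0.5739 0.0533 0.02  ]
```

View pics/w1z.png

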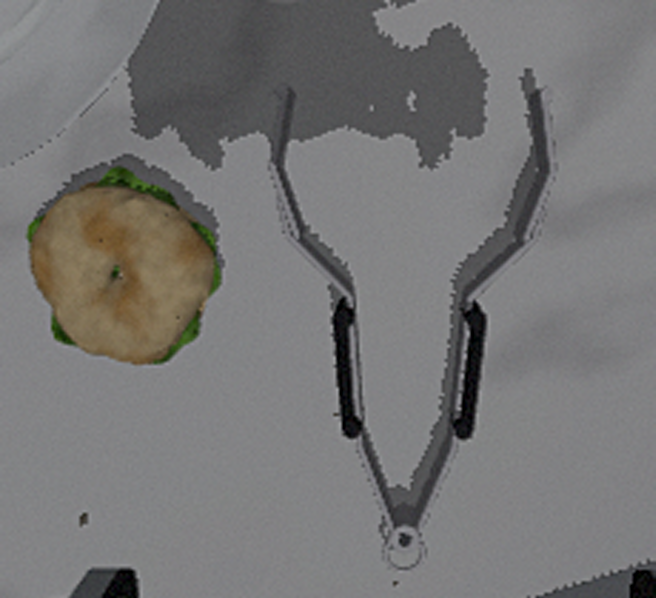

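Run:
```python
from h import *
np.set_printoptions(precision=4,suppress=True)
w=get_image("wrist"); o=observe(); R=np.array(o["tool_rot"]); p0=np.array(o["position"])
Z=lambda x,y:(x/2.85+190-.3,y/2.85+60-.3)
# in a frame: report along/lateral wrt tool frame
for n,u,z in [("Lgrip_front",(344,300),.034),("Lgrip_rear",(352,432),.034),("Rgrip_front",(476,310),.034),("Rgrip_rear",(463,432),.034),("Ltip",(289,92),.028),("Rtip",(536,92),.028),("Lcup",(277,160),.028),("Rcup",(546,170),.028),("Lbase",(296,236),.028),("Rbase",(524,238),.028),("pivot",(404,540),.028),("rolltop",(117,271),.036),("rollhole",(117,271),.030)]:
    X=onz(w,Z(*u),z); print(n,X,"tool:",(X-p0)@R)
```

```text
Lgrip_front [0.6165 0.1421 0.034 ] tool: [ 0.0184 -0.0163  0.1973]
Lgrip_rear [0.6706 0.1258 0.034 ] tool: [-0.038  -0.0137  0.1973]
Rgrip_front [0.6382 0.1913 0.034 ] tool: [0.0143 0.0373 0.1973]
Rgrip_rear [0.6863 0.1704 0.034 ] tool: [-0.038   0.0335  0.1973]
Ltip [0.5351 0.1493 0.028 ] tool: [ 0.0975 -0.0366  0.2033]
Rtip [0.5667 0.2387 0.028 ] tool: [0.0975 0.0582 0.2033]
Lcup [0.5568 0.1358 0.028 ] tool: [ 0.0726 -0.0421  0.2033]
Rcup [0.5956 0.2344 0.028 ] tool: [0.0688 0.0637 0.2033]
Lbase [0.5866 0.1322 0.028 ] tool: [ 0.0433 -0.0356  0.2033]
Rbase [0.6179 0.2187 0.028 ] tool: [0.0425 0.0564 0.2033]
pivot [0.7285 0.1294 0.028 ] tool: [-0.0914  0.0089  0.2033]
rolltop [0.5752 0.0609 0.036 ] tool: [ 0.0303 -0.1066  0.1953]
rollhole [0.5754 0.0589 0.03  ] tool: [ 0.0295 -0.1085  0.2013]
```

Run:
```python
from h import *
w=get_image("wrist"); o=observe(); R=np.array(o["tool_rot"]); p0=np.array(o["position"])
for z in (0,-.013):
  for y in (-.0427,.0427,-.055,.055):
    for x in (.011,-.011): print(z,y,x,np.round(proj(w,p0+R@np.array([x,y,z])),1))
im=cv2.resize(w["frame"][240:400,150:510],None,fx=2.2,fy=2.2,interpolation=cv2.INTER_CUBIC); im=cv2.convertScaleAbs(im,alpha=2,beta=30); cv2.imwrite("pics/w1f.png",im[...,::-1])
```

```text
0 -0.0427 0.011 [243.2 241.8]
0 -0.0427 -0.011 [246.5 278.8]
0 0.0427 0.011 [406.2 241.8]
0 0.0427 -0.011 [402.8 278.8]
0 -0.055 0.011 [219.7 241.8]
0 -0.055 -0.011 [224.  278.8]
0 0.055 0.011 [429.7 241.9]
0 0.055 -0.011 [425.3 278.8]
-0.013 -0.0427 0.011 [236.1 253.1]
-0.013 -0.0427 -0.011 [240.  292.6]
-0.013 0.0427 0.011 [413.3 253.1]
-0.013 0.0427 -0.011 [409.4 292.6]
-0.013 -0.055 0.011 [210.6 253.1]
-0.013 -0.055 -0.011 [215.6 292.6]
-0.013 0.055 0.011 [438.9 253.1]
-0.013 0.055 -0.011 [433.8 292.6]
```

View pics/w1f.png

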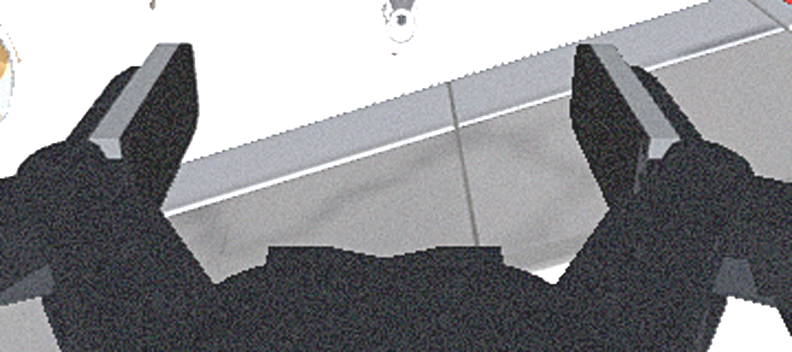

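```bash
python3 -m crank '{"slide":[[-0.012,0.0105,0.03],[-0.012,0.0105,0.07],[-0.012,0.0105,0.11],[-0.012,0.0105,0.15],[-0.012,0.0105,0.18],[-0.012,0.0105,0.2],[-0.012,0.0105,0.21],[-0.012,0.0105,0.21]],"roll":[0.01,0.01,0.01,0.01,0.01,0.01,0.01,0.01],"grip":[0.085,0.085,0.085,0.085,0.085,0.085,0.085,0.085]}' 20
python3 - <<'E'
from h import *
w=get_image("wrist"); cv2.imwrite("pics/w2.png",cv2.convertScaleAbs(w["frame"],alpha=1.7,beta=10)[...,::-1])
E
```

```text
time_s: 4.65
position: [0.6537, 0.1572, 0.0203]
tool_rot: [[-0.94, 0.342, -0.002], [0.342, 0.94, -0.0], [0.002, -0.001, -1.0]]
ft_force: [-0.2, -0.5, 0.9]
grip_width: 0.0851
```

View pics/w2.png

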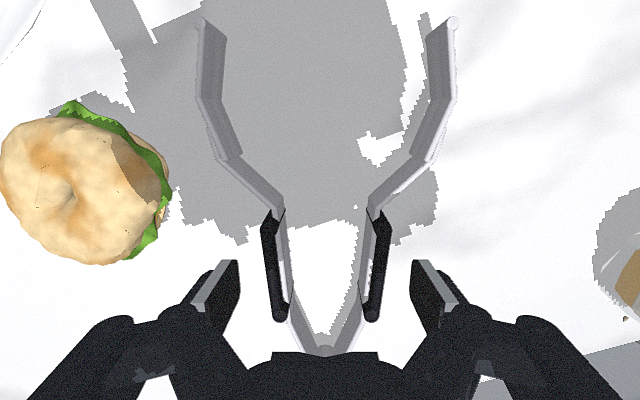

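The tongs are centred between the fingers: the grips' midline is at column 326 and the fingers' at 325. I'll descend the last bit and squeeze to 55 mm.

```bash
python3 -m crank '{"slide":[[0,0,0.01],[0,0,0.019],[0,0,0.019],[0,0,0.019],[0,0,0.019],[0,0,0.019],[0,0,0.019],[0,0,0.019]],"roll":[0,0,0,0,0,0,0,0],"grip":[0.085,0.085,0.075,0.065,0.06,0.057,0.055,0.055]}' 20
python3 - <<'E'
from h import *
w=get_image("wrist"); cv2.imwrite("pics/w3.png",cv2.convertScaleAbs(w["frame"],alpha=1.7,beta=10)[...,::-1]); print(observe()["ft_force"],observe()["grip_width"])
E
```

```text
time_s: 5.5
position: [0.6546, 0.1574, 0.0037]
tool_rot: [[-0.94, 0.342, 0.002], [0.342, 0.94, 0.0], [-0.002, 0.001, -1.0]]
ft_force: [-2.0, 0.5, 6.1]
grip_width: 0.0551
[-1.12175181 -0.38303687  6.10362918] 0.05539915453548218
```

View pics/w3.png

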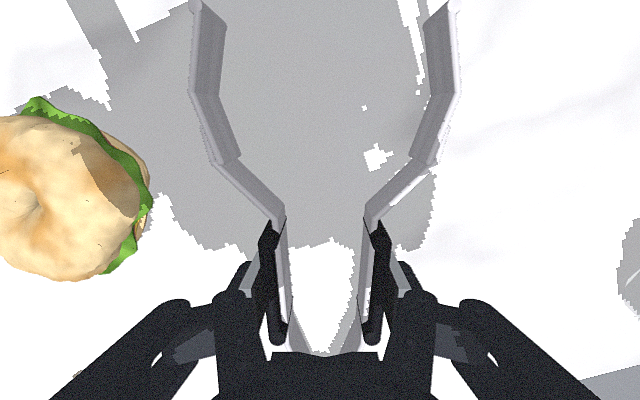

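```bash
python3 -m crank '{"slide":[[0,0,-0.003],[0,0,-0.01],[0,0,-0.02],[0,0,-0.035],[0,0,-0.05],[0,0,-0.065],[0,0,-0.07],[0,0,-0.07]],"roll":[0,0,0,0,0,0,0,0],"grip":[0.055,0.055,0.055,0.055,0.055,0.055,0.055,0.055]}' 20
python3 - <<'E'
from h import *
np.set_printoptions(precision=4,suppress=True)
o=observe(); print(o["position"],o["tool_rot"],o["ft_force"],o["wrist_torque"],o["grip_width"])
for n in ("wrist","top","scene"):
    w=get_image(n)["frame"]
    if n=="top": w=cv2.resize(w[100:310,180:480],None,fx=2.667,fy=2.667,interpolation=cv2.INTER_CUBIC)
    if n=="scene": w=cv2.resize(w[80:290,200:480],None,fx=2.857,fy=2.857,interpolation=cv2.INTER_CUBIC)
    cv2.imwrite(f"pics/4{n}.png",cv2.convertScaleAbs(w,alpha=1.5,beta=10)[...,::-1])
E
```

```text
time_s: 6.35
position: [0.6545, 0.1573, 0.0736]
tool_rot: [[-0.94, 0.342, 0.002], [0.342, 0.94, 0.0], [-0.002, 0.001, -1.0]]
ft_force: [0.4, -0.6, -0.6]
grip_width: 0.0552
[0.6545 0.1573 0.0736] [[-0.9398  0.3418  0.0021]
 [ 0.3418  0.9398  0.0001]
 [-0.0019  0.0008 -1.    ]] [ 0.4477 -0.6204 -0.6258] [-0.0632  0.0342 -0.0322] 0.05521517207040145
```

View pics/4wrist.png

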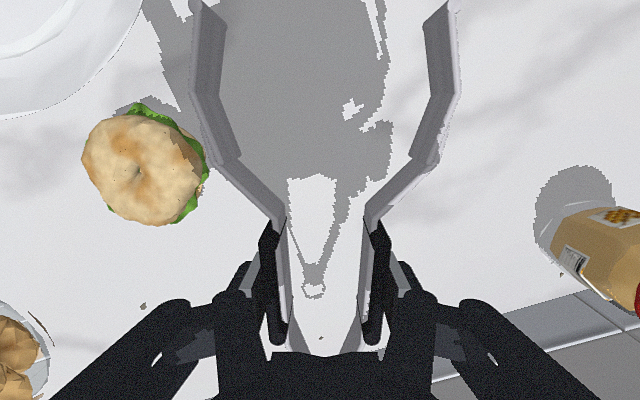

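View pics/4scene.png

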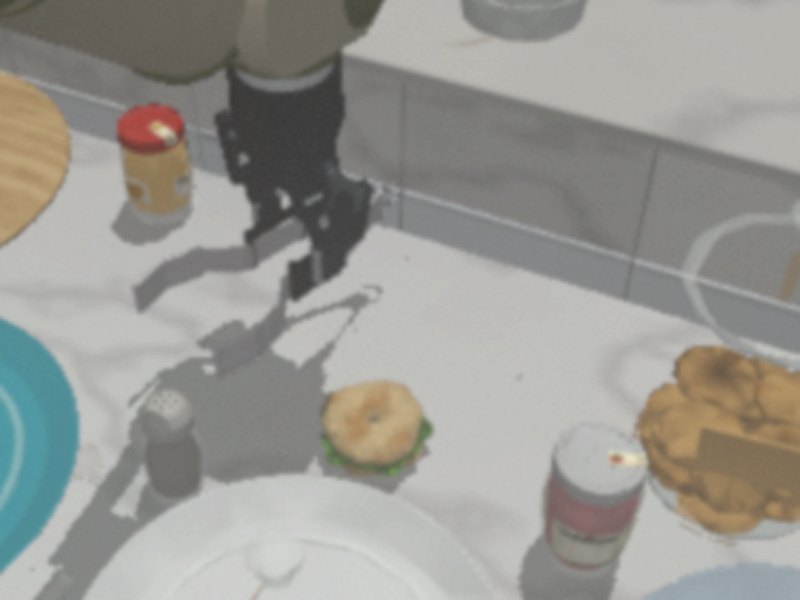

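View pics/4top.png

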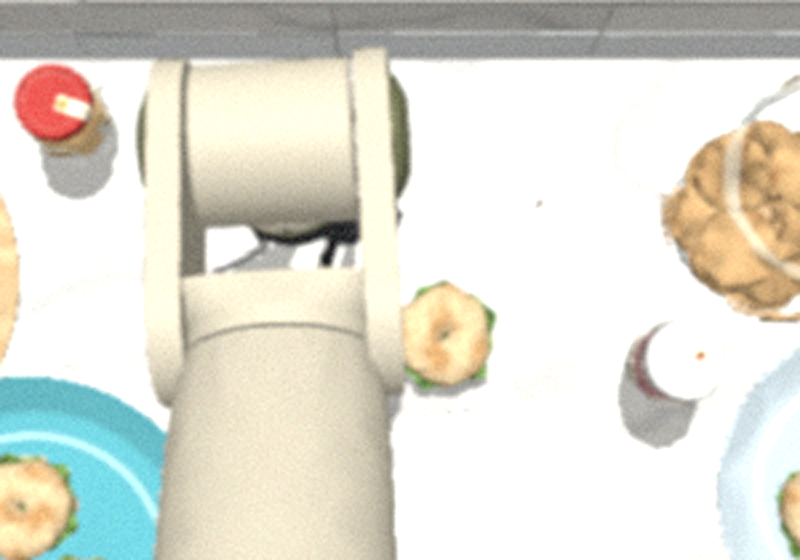

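```bash
python3 -m crank '{"slide":[[-0.007,-0.02,0],[-0.015,-0.042,0],[-0.022,-0.064,0],[-0.03,-0.086,0],[-0.037,-0.105,0],[-0.041,-0.117,0],[-0.0426,-0.1215,0],[-0.0426,-0.1215,0]],"roll":[0,0,0,0,0,0,0,0],"grip":[0.055,0.055,0.055,0.055,0.055,0.055,0.055,0.055]}' 20
python3 - <<'E'
from h import *
np.set_printoptions(precision=4,suppress=True)
o=observe(); print(o["position"],o["tool_rot"],o["ft_force"],o["wrist_torque"],o["grip_width"])
for n in ("wrist","scene"):
    w=get_image(n)["frame"]
    if n=="scene": w=cv2.resize(w[80:290,200:480],None,fx=2.857,fy=2.857,interpolation=cv2.INTER_CUBIC)
    cv2.imwrite(f"pics/5{n}.png",cv2.convertScaleAbs(w,alpha=1.2,beta=10)[...,::-1])
E
```

```text
time_s: 7.3
position: [0.6525, 0.0284, 0.072]
tool_rot: [[-0.94, 0.342, -0.0], [0.342, 0.94, 0.0], [0.001, 0.0, -1.0]]
ft_force: [-0.1, 0.5, -1.4]
grip_width: 0.0555
[0.6525 0.0284 0.072 ] [[-0.9396  0.3423 -0.0005]
 [ 0.3423  0.9396  0.0002]
 [ 0.0005  0.     -1.    ]] [-0.0689  0.5462 -1.3538] [ 0.0045  0.0118 -0.0162] 0.05552417621991692
```

View pics/5wrist.png

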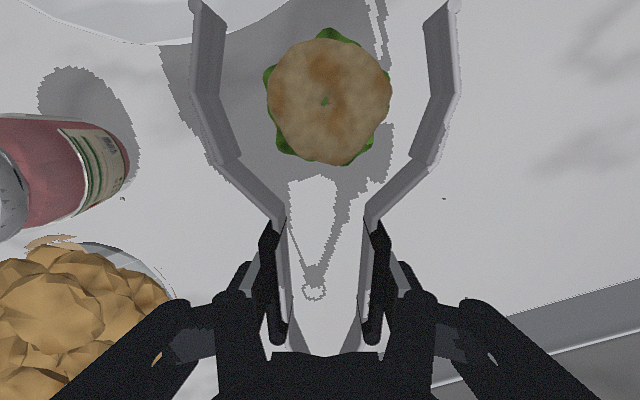

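View pics/5scene.png

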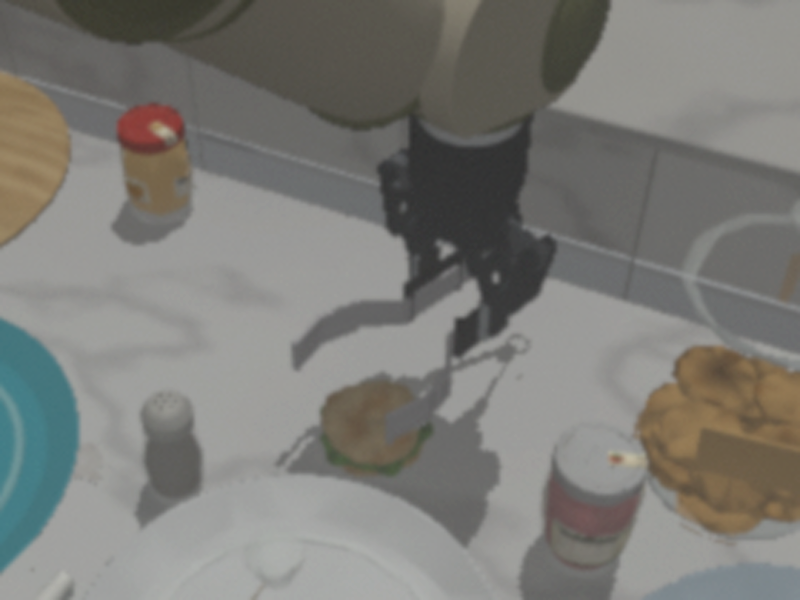

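Run:
```python
from h import *
np.set_printoptions(precision=4,suppress=True)
w=get_image("wrist"); o=observe(); R=np.array(o["tool_rot"]); p0=np.array(o["position"])
f=w["frame"].astype(int); sub=np.zeros(f.shape[:2],np.uint8); sub[20:180,240:410]=1
bun=((f[...,0]-f[...,2]>25)&(f[...,0]>f[...,1]+8)&(sub>0)).astype(np.uint8)
bun=cv2.morphologyEx(bun,cv2.MORPH_OPEN,np.ones((5,5)))
cs,_=cv2.findContours(bun,cv2.RETR_EXTERNAL,cv2.CHAIN_APPROX_NONE); c=max(cs,key=cv2.contourArea)
e=cv2.fitEllipse(cv2.convexHull(c)); print("bun",e,cv2.boundingRect(c))
for z in (.02,.027,.034):
    X=onz(w,e[0],z); print(z,X,(X-p0)@R, "hole",(onz(w,(324.5,101),z)-p0)@R)
for k in silhouettes("roll_center",w)[:1]: print("sil",k["confidence"],k["box"],(onz(w,k["box"][:2],.02)-p0)@R)
# jaws: tongs underside z = p0z-.003 ; top +.028
zt=p0[2]-.001+.028-.002
for n,u in [("Ltip",(194,3)),("Rtip",(450,3)),("Lbend",(190,95)),("Rbend",(460,95)),("Lbase",(218,163)),("Rbase",(436,160))]:
    X=onz(w,u,zt); print(n,(X-p0)@R)
```

```text
bun ((327.04302978515625, 99.34932708740234), (120.13968658447266, 125.76016235351562), 158.8968963623047) (266, 39, 124, 127)
0.02 [0.5746 0.0593 0.02  ] [0.0834 0.0014 0.0523] hole [ 0.0825 -0.0001  0.0523]
0.027 [0.5749 0.0591 0.027 ] [0.0831 0.0014 0.0453] hole [ 0.0822 -0.0002  0.0453]
0.034 [0.5751 0.0589 0.034 ] [0.0828 0.0013 0.0383] hole [ 0.0819 -0.0002  0.0383]
sil 0.76 [325.0, 97.2, 130.7, 136.5] [0.0847 0.0002 0.0523]
Ltip [ 0.111  -0.0446 -0.025 ]
Rtip [ 0.111   0.0426 -0.025 ]
Lbend [ 0.0817 -0.05   -0.025 ]
Rbend [ 0.0816  0.0501 -0.025 ]
Lbase [ 0.0564 -0.0424 -0.025 ]
Rbase [ 0.0575  0.0439 -0.025 ]
```

The roll centre sits at (0.083, 0.001) in the tool frame and the jaw centre at (0.083, 0.000), so they're aligned. Lowering straight down.

```bash
python3 -m crank '{"slide":[[0,0.0005,0.008],[0,0.0005,0.018],[0,0.0005,0.03],[0,0.0005,0.042],[0,0.0005,0.054],[0,0.0005,0.062],[0,0.0005,0.067],[0,0.0005,0.067]],"roll":[0,0,0,0,0,0,0,0],"grip":[0.055,0.055,0.055,0.055,0.055,0.055,0.055,0.055]}' 20
python3 - <<'E'
from h import *
w=get_image("wrist")["frame"]; cv2.imwrite(f"pics/6wrist.png",cv2.convertScaleAbs(w,alpha=1.2,beta=10)[...,::-1])
w=get_image("scene")["frame"];w=cv2.resize(w[80:290,200:480],None,fx=2.857,fy=2.857,interpolation=cv2.INTER_CUBIC); cv2.imwrite(f"pics/6scene.png",cv2.convertScaleAbs(w,alpha=1.2,beta=10)[...,::-1])
E
```

```text
time_s: 8.3
position: [0.6526, 0.029, 0.0047]
tool_rot: [[-0.94, 0.342, -0.001], [0.342, 0.94, 0.0], [0.001, -0.0, -1.0]]
ft_force: [0.4, -0.1, -0.9]
grip_width: 0.0547
```

View pics/6wrist.png

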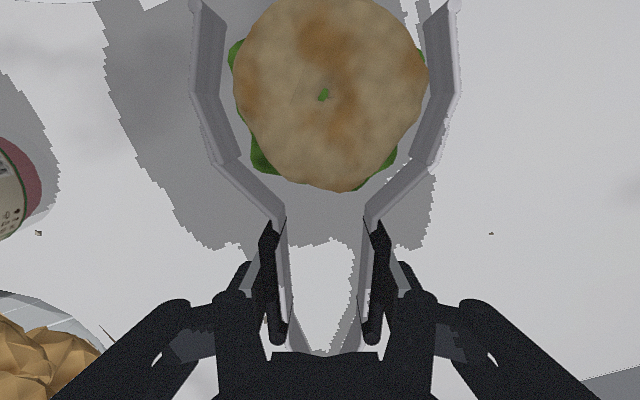

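View pics/6scene.png

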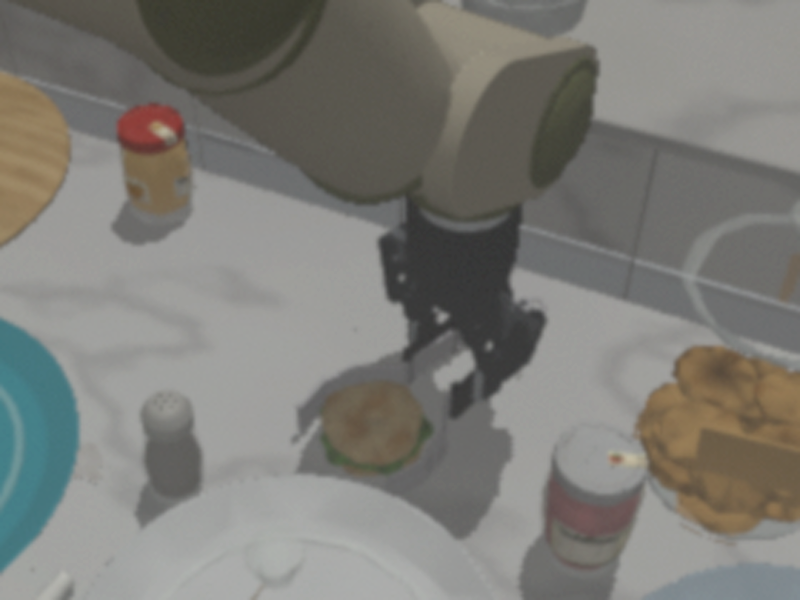

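The roll lies inside the jaws without tilting. Now I'll squeeze.

```bash
python3 -m crank '{"slide":[[0,0,0],[0,0,0],[0,0,0],[0,0,0],[0,0,0],[0,0,0],[0,0,0],[0,0,0]],"roll":[0,0,0,0,0,0,0,0],"grip":[0.052,0.05,0.048,0.045,0.042,0.04,0.04,0.04]}' 30
python3 - <<'E'
from h import *
w=get_image("wrist")["frame"]; cv2.imwrite(f"pics/7wrist.png",cv2.convertScaleAbs(w,alpha=1.2,beta=10)[...,::-1])
o=observe(); print(o["grip_width"],o["ft_force"],o["position"])
E
```

```text
time_s: 9.2
position: [0.653, 0.029, 0.0055]
tool_rot: [[-0.94, 0.342, 0.001], [0.342, 0.94, -0.0], [-0.001, 0.0, -1.0]]
ft_force: [1.1, 0.3, 2.3]
grip_width: 0.0475
0.04736200144611571 [2.10514434 0.68071599 1.09063502] [0.6530022  0.02900766 0.00551789]
```

View pics/7wrist.png

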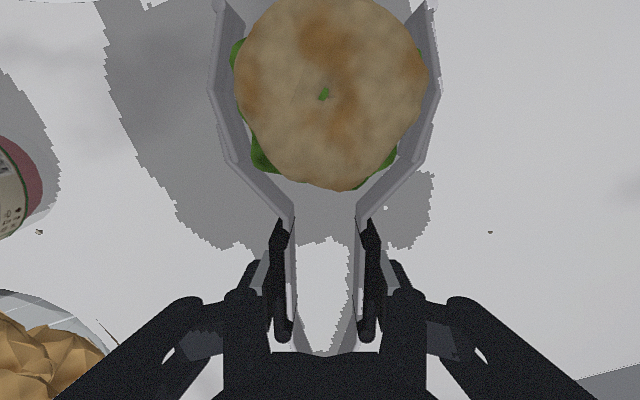

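The fingers stopped at 47.4 mm, so the jaws have closed on the roll. Now lifting.

```bash
python3 -m crank '{"slide":[[0,0,-0.002],[0,0,-0.006],[0,0,-0.012],[0,0,-0.02],[0,0,-0.028],[0,0,-0.036],[0,0,-0.04],[0,0,-0.04]],"roll":[0,0,0,0,0,0,0,0],"grip":[0.04,0.04,0.04,0.04,0.04,0.04,0.04,0.04]}' 30
python3 - <<'E'
from h import *
w=get_image("wrist")["frame"]; cv2.imwrite(f"pics/8wrist.png",cv2.convertScaleAbs(w,alpha=1.2,beta=10)[...,::-1])
w=get_image("scene")["frame"];w=cv2.resize(w[80:290,200:480],None,fx=2.857,fy=2.857,interpolation=cv2.INTER_CUBIC); cv2.imwrite(f"pics/8scene.png",cv2.convertScaleAbs(w,alpha=1.2,beta=10)[...,::-1])
E
```

```text
time_s: 10.05
position: [0.6531, 0.029, 0.0462]
tool_rot: [[-0.94, 0.342, 0.001], [0.342, 0.94, -0.0], [-0.001, 0.0, -1.0]]
ft_force: [-0.1, -0.1, -2.2]
grip_width: 0.0471
```

View pics/8wrist.png

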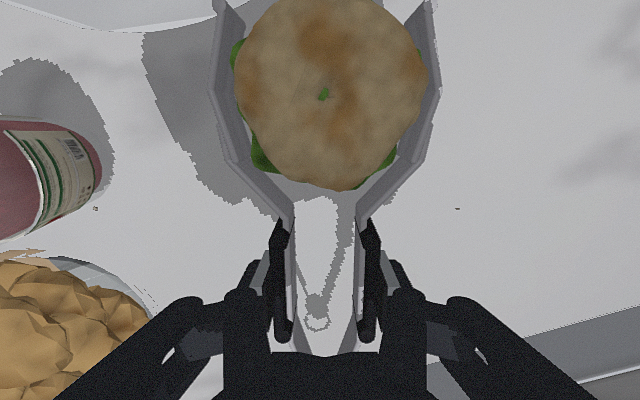

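View pics/8scene.png

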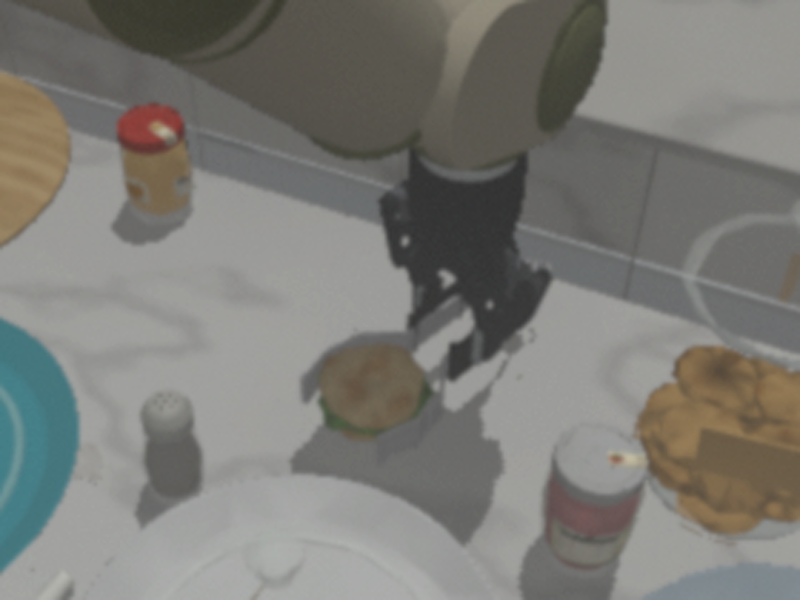

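The roll rises level with the tongs, and its wrist view hasn't changed. Continuing to about 14 cm.

```bash
python3 -m crank '{"slide":[[0,0,-0.01],[0,0,-0.025],[0,0,-0.04],[0,0,-0.055],[0,0,-0.07],[0,0,-0.083],[0,0,-0.095],[0,0,-0.1]],"roll":[0,0,0,0,0,0,0,0],"grip":[0.04,0.04,0.04,0.04,0.04,0.04,0.04,0.04]}' 30
python3 -m crank '{"slide":[[0,0,0],[0,0,0],[0,0,0],[0,0,0],[0,0,0],[0,0,0],[0,0,0],[0,0,0]],"roll":[0,0,0,0,0,0,0,0],"grip":[0.04,0.04,0.04,0.04,0.04,0.04,0.04,0.04]}' 30
python3 - <<'E'
from h import *
w=get_image("wrist"); s=get_image("scene")
np.set_printoptions(precision=4,suppress=True)
A=silhouettes("roll_center",w);B=silhouettes("roll_center",s)
print([(k["confidence"],k["box"]) for k in A+B])
if A and B: print(tri([(w,A[0]["box"][:2]),(s,B[0]["box"][:2])]))
o=observe(); print(o["position"],o["qvel"],o["grip_width"],o["time_s"])
cv2.imwrite(f"pics/9wrist.png",cv2.convertScaleAbs(w["frame"],alpha=1.2,beta=10)[...,::-1])
w=s["frame"];w=cv2.resize(w[80:290,200:480],None,fx=2.857,fy=2.857,interpolation=cv2.INTER_CUBIC); cv2.imwrite(f"pics/9scene.png",cv2.convertScaleAbs(w,alpha=1.2,beta=10)[...,::-1])
E
```

```text
time_s: 10.95
position: [0.6531, 0.029, 0.1468]
tool_rot: [[-0.94, 0.342, 0.002], [0.342, 0.94, -0.0], [-0.002, 0.0, -1.0]]
ft_force: [-0.2, -0.1, -1.8]
grip_width: 0.0474
time_s: 11.75
position: [0.6528, 0.029, 0.1453]
tool_rot: [[-0.94, 0.342, 0.0], [0.342, 0.94, -0.0], [-0.0, -0.0, -1.0]]
ft_force: [0.7, 0.1, -2.2]
grip_width: 0.0473
[(0.59, [327.1, 97.0, 200.9, 193.1]), (0.56, [332.9, 181.9, 46.6, 40.2])]
(array([0.5769, 0.0562, 0.1504]), [0.0019528627103024183, 0.0019528627103023867])
[0.6528 0.029  0.1453] [ 0.0396  0.0389  0.0668 -0.0087 -0.0173 -0.0777] 0.04727401932109642 11.95
```

View pics/9wrist.png

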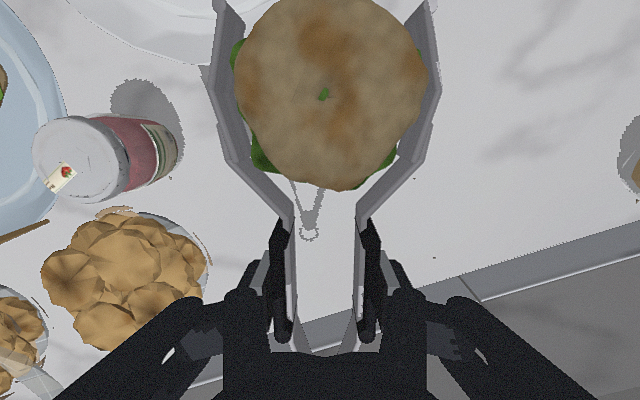

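View pics/9scene.png

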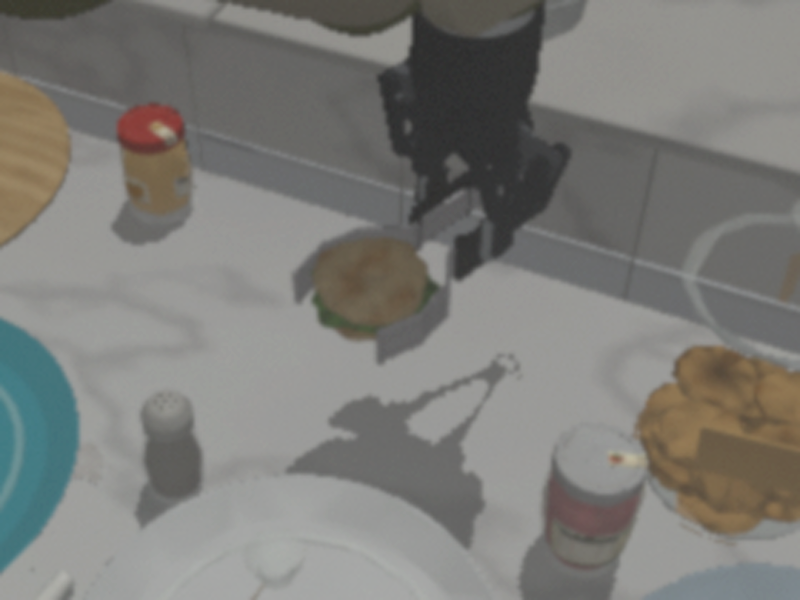

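The roll is held level at about 0.15 m. The jars and the salt shaker are where they were.

```bash
python3 -c "
from rig import *
print(close_job()); o=observe(); print(o['grip_width'],o['position'],o['time_s'])"
```

```text
the job is handed in; nothing more can be done
None
the job is handed in; nothing more can be done
```

I gripped the tongs by their black grips, squeezed them to 55 mm and carried them above the roll. I then lowered them straight over it, closed at 30 N and lifted. The job was handed in at about 12 s, still holding; it returns no verdict, so the checks below are my own.

**Last checks before handing in:**
- **Height:** the roll was triangulated at about 0.15 m from two views, with rays missing each other by about 2 mm. The lift of the tool alone puts its centre at about 0.16 m.
- **Hold:** the fingers stayed stopped at 47.3 mm, wider than the 40 mm commanded, and the arm was still. That is a little under the 49 mm stated for the jaws on the roll, and I have no direct reading of the jaw forces.
- **Fit:** the roll was level and centred to 1–2 mm between the jaws before they closed. Its wrist-camera view did not change from the squeeze to the end.
- **Bystanders:** by eye in the scene picture, the jam jar, honey jar and salt shaker stood where they started. I did not measure their positions.

**Disagreements:**
- The silhouette network missed one object in the first measuring run.
- Its roll centres differed by a few millimetres from those I picked by hand, so I aligned on the wrist-camera measurements taken directly above the roll.

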